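Draw the roll pan home and lock the keeper

ROBOT

A 7-joint arm with a two-finger parallel gripper is mounted at the origin on the work surface. World frame = base frame: x ahead of the robot, y to its left, z up, the work surface at z = 0. Lengths are in mm, angles in rad, forces in N, time in s.
With the tool pointing down it reaches from about 425 to 875 mm from the base axis. Payload 4.7 kg.
Tool frame: the origin (TCP) lies between the finger pads; the fingertips stand r.tip_reach ahead of it and the grasp point (between the pads) is the TCP (r.tip_reach is the distance from the TCP to the fingertips, in mm); z points along the fingers, y is the direction in which the jaws open and shut (so a half turn about z gives the same grasp; the last joint's range is limited). The gripper opens to 85 mm and grips with 20 to 120 N. Pads are 22 mm wide; open, the fingers measure 114 mm over their backs; the gripper's body (76 mm by 85 mm) begins 54 mm behind the grasp point. The pads swing forward as they close: fully open they stand 13 mm farther back than shut.
Start: joints at [1.155, 0.321, -0.07, 1.45, 0.023, 1.371, -0.057], TCP at [270.831, -590.909, 250.349] pointing down, gripper open.
Joint ranges: [-2.86, 2.86], [-0.3, 2.09], [-1.38, 1.24], [0.06, 2.45], [-1.56, 4.7], [0.09, 2.05], [-2.69, 2.69]. Speed limits (rad/s): [2.57, 2.57, 3.14, 3.14, 3.14, 3.14, 3.14].

INTERFACE

Orientations are given as a unit quaternion [x, y, z, w].
In Python, from plant import r, optics, finish_job gives the robot as it stands. The module is installed in compiled form; this text tells all that it offers.
- The arm moves only by the shell command python3 -m pendant 'ROWS'. ROWS is JSON, one flat list of numbers, 5 for each row, row after row: the closure, from 0 (fully open) to 1 (shut), then the shift along the tool's x, y, z in m, then the turn about the tool's z in rad. A call has 1 to 8 rows; each row shifts and turns the commanded pose from where the row before left it, along the tool's axes as they then stand; what a row does not reach is not made up. A row lasts 1/12 s, in which the tool goes at most 41.7 mm and 7.16 degrees, less where a joint would pass 70% of its speed; a pose out of reach is approached as far as the arm can. A call is refused whole if a number of a shift passes 0.0417 or a number of a turn 0.125, either way. A call with a gripper value outside its range is refused whole. The fingers move at their own pace and stop on an object; the grip force is fixed at half the most. Time passes only in rows, so rows that do not move let the fingers close. It gives the time, the measured TCP pose, the force and the opening at its end, in the units of the state.
- r.sense(): the state, without advancing time (a new reading comes with each control period).
- optics.read_camera(name): name is "scene" or "top"; returns a dict with "color" (480x640x3 uint8, blue, green, red), "camera_matrix" (3x3 intrinsics, pixels), "k1" (the pictures are not rectified: a ray, as slopes to the right and down, at radius r is drawn at 1 + k1 r^2 times it, then the intrinsics apply), "R" (3x3) and "t" (3): a world point X has camera coordinates R X + t. Camera axes: x right, y down, z forward; pixel columns grow to the right and rows downward; lengths in mm; the calibration is good to about 2 mm. A picture is of the moment at which its call begins. There is no depth.
- finish_job(): hands the job in, once; it reports no verdict.
The state is a dict: "time": time; "joints": joint angles; "joint_vel": joint speeds; "tau": joint torques, N m; "position": TCP position; "ee_rot": TCP orientation; "force": force on the tool from outside, world axes, zero at the start; "wrist_torque": the same for the moment, N m; "finger_gap": finger opening in mm.
Only numpy, scipy, OpenCV 4.12 (cv2) and the standard library are available. Lean on these libraries where they do the work, as an engineer would, in place of code of your own. Each camera call takes 0.05 s, during which the arm holds its last target. There are 200 camera calls.

TASK

The top pan of rolls has been left too far back on the bench rack: hook a fingertip behind its far lip and draw it gently towards you until it bears squarely on the front stop, then keep a steady pull of about 10 N on it for a second to seat it (the far lip bends if it takes much over 20 N). Then swing the keeper's red knob round until the arm is fully closed behind the pan, and let go. Leave the rolls lying as they are in the pan and the other things on the bench alone.

Things in the scene. Friction and masses are not known exactly. Their poses are not given: they have to be found in the camera images.
- pan: loose aluminium baking pan on the rack's top ledges: 240 mm deep (x) by 330 wide (y) by 25 high, 0.45 kg plus 0.33 kg of rolls (each varies by a third). Origin: centre of its underside, 120 mm above the bench; +x to its far side, z up. An outward rim 7 mm high runs round its top, 4 mm proud of the walls. It drags on the ledges by 1 to 6 N, unknown beforehand, with 4 mm play to each side guide
- far_lip: far rim of that pan (part of it), a straight bar 310 mm long, 10 wide, 7 high. Origin: middle of its outer (far) face at its top edge, 145 mm above the bench; x points outward, z up. Behind it lies 40 mm or more of open air, and below it 30 mm or more, so a fingertip can reach down behind it
- rack: low stainless rack fixed on the bench, 475 mm deep (x), 384 wide (y), 150 high to its four post tops. Origin: on the bench, midway between its sides, 220 mm behind its front; x points away from the robot along the ledges, y left, z up. Top ledges at 120 mm carry the loose pan; full pans fill the level below (roll tops at 87 mm)
- stop: the rack's fixed front stop, a cross bar; x points from it along the rack to the pan. A black rubber-faced plate 300 mm wide, 18 high is screwed fast 0 to 8 mm forward of it; the setting is not measured. Origin: 240 mm behind the plate's rearmost setting, at rim height, so the far lip's origin of a pan that is home lies 0 to 8 mm behind it (+x). Unyielding: past first touch force climbs steeply
- keeper (a joint): turn-button keeper at the rack's right (-y) side: arm 14 mm wide, 8 thick, reaching 77 mm from an upright pivot. 0 rad: points straight back along the rack's x; negative: swung outward; 1.571 (end stop): closed, pointing along the rack's +y, 3 to 11 mm behind the far lip of a pan that is home, at rim height; else it fouls the lip. Turns with about 2 N at the knob, stays where left
- knob (a point): centre of the keeper's red upright round knob, 18 mm in diameter and 34 mm high (148 to 182 mm above the bench), 60 mm from the pivot along the arm; it turns with the arm
- pivot (a point): the keeper's upright pivot axis, at the underside of its arm 136 mm above the bench; fixed on the rack, 18 mm behind the stop's listed origin (+x) and 186 mm to the right of the rack's middle
- roll0_c (a point): centre of a loose glazed bread roll in the pan, 66 mm in diameter, 38 mm high, standing on the pan's 4 mm floor (near row, right); tops about 17 mm above the rim
- roll1_c (a point): centre of a loose glazed bread roll in the pan, 66 mm in diameter, 38 mm high, standing on the pan's 4 mm floor (near row, middle); tops about 17 mm above the rim
- roll2_c (a point): centre of a loose glazed bread roll in the pan, 66 mm in diameter, 38 mm high, standing on the pan's 4 mm floor (near row, left); tops about 17 mm above the rim
- roll3_c (a point): centre of a loose glazed bread roll in the pan, 66 mm in diameter, 38 mm high, standing on the pan's 4 mm floor (far row, right); tops about 17 mm above the rim
- roll4_c (a point): centre of a loose glazed bread roll in the pan, 66 mm in diameter, 38 mm high, standing on the pan's 4 mm floor (far row, middle); tops about 17 mm above the rim
- roll5_c (a point): centre of a loose glazed bread roll in the pan, 66 mm in diameter, 38 mm high, standing on the pan's 4 mm floor (far row, left); tops about 17 mm above the rim
- jug: loose white plastic jug, 90 mm across, 130 mm high, bystander; origin at the centre of its foot
- wash_pot: loose steel bowl, 100 mm across, 55 mm high, bystander; origin at the centre of its foot
- loaf_tin: loose dark loaf tin 210 x 110 x 70 mm, bystander; origin at the centre of its foot
- scraper: loose dough scraper 130 x 140 mm, 20 mm high, bystander; origin near the middle of its blade, on the bench
- timer: loose kitchen timer, 64 mm across, 37 mm high, bystander; origin at the centre of its foot
Not all that is in view belongs to the job. What is shaped like the part that bears roll0_c but green is not meant. Leave any green look-alike of the part that bears roll1_c alone.

How it is judged (in metres and radians):
On the way, in this order (a step that is already met when the one before it is completed fails the run):
1. the pan, drawn by its far lip, bears squarely on the stop under a steady pull on the far lip (7 to 13 N for 0.5 s) (contact force between the fingers and far_lip between 7 and 13 N and contact force between pan and stop above 1 N and linear speed of pan below 0.01 m/s and x of far_lip in the frame of stop between -0.003 and 0.011 m and angle between the x axis of pan and the x axis of rack, either way round below 0.015 rad), for 0.5 s.
2. the keeper is closed behind the pan (value of joint keeper above 1.5 rad), for 0.2 s.
At the end, for the whole second after the job is handed in: pan flat and still, its far lip from 3 mm before to 11 mm behind the stop's listed origin, square to the rack within 0.015 rad; keeper closed (above 1.5 rad); every roll upright in the pan, within 20 mm of its place in the two rows of three (rows 104 mm, columns 98 mm apart) (x of far_lip in the frame of stop between -0.003 and 0.011 m and angle between the x axis of pan and the x axis of rack, either way round below 0.015 rad and value of joint keeper above 1.5 rad and linear speed of pan below 0.01 m/s and angle between pan's own z axis and vertical below 0.02 rad and x of roll0_c in the frame of pan between -0.072 and -0.032 m and y of roll0_c in the frame of pan between -0.118 and -0.078 m and x of roll1_c in the frame of pan between -0.072 and -0.032 m and y of roll1_c in the frame of pan between -0.02 and 0.02 m and x of roll2_c in the frame of pan between -0.072 and -0.032 m and y of roll2_c in the frame of pan between 0.078 and 0.118 m and x of roll3_c in the frame of pan between 0.032 and 0.072 m and y of roll3_c in the frame of pan between -0.118 and -0.078 m and x of roll4_c in the frame of pan between 0.032 and 0.072 m and y of roll4_c in the frame of pan between -0.02 and 0.02 m and x of roll5_c in the frame of pan between 0.032 and 0.072 m and y of roll5_c in the frame of pan between 0.078 and 0.118 m and angle between each of roll0_c, roll1_c, roll2_c, roll3_c, roll4_c, roll5_c's own z axis and vertical below 0.3 rad); the robot touches nothing.
It fails at once if the pan is rammed into the stop (over 25 N) (contact force between pan and stop above 25 N).
It fails at once if the robot presses on the pan with more than 25 N (contact force between any of the fingers, the arm and pan above 25 N).
It fails at once if a roll is pushed about (over 3 N) by the robot (contact force between any of the fingers, the arm and roll0 above 3 N or contact force between any of the fingers, the arm and roll1 above 3 N or contact force between any of the fingers, the arm and roll2 above 3 N or contact force between any of the fingers, the arm and roll3 above 3 N or contact force between any of the fingers, the arm and roll4 above 3 N or contact force between any of the fingers, the arm and roll5 above 3 N).
It fails at once if another thing on the bench is moved by more than 15 mm (distance of any of jug, wash_pot, loaf_tin, scraper, timer from where it was at the start of the episode above 0.015 m).
It also fails if it takes over 67 s, if anything falls off the work surface, if the arm or the gripper's body presses on something with over 40 N, if the wrist force passes 120 N, or if a joint passes its speed limit or range.

## Working session

There is one attempt and no reset: what is moved stays moved. The work goes in short steps, Python scripts to look and compute and a shell command to move; the robot and the scene stay as the last step left them, time stands still between calls to the robot, and variables do not carry over. Pictures are saved under pics/ and viewed, about 8 in all and at most 12, crops included, and the job is handed in when it is done.

```bash
mkdir -p pics; python3 - <<'E'
from plant import r, optics
import cv2
s=r.sense(); print({k:(v if not hasattr(v,'tolist') else v.tolist()) for k,v in s.items()}, r.tip_reach)
for n in("scene","top"):
    c=optics.read_camera(n); cv2.imwrite(f"pics/{n}0.png",c["color"]); print(n,c["camera_matrix"],c["k1"],c["R"],c["t"])
E
```

```text
{'time': 0.0, 'joints': [1.1551024196120976, 0.3218427125790758, -0.07007404380893484, 1.451691284434669, 0.022597316955087595, 1.370780227713233, -0.05685087832471733], 'joint_vel': [-0.0010791676531638871, -0.00011913799215727263, -0.001002522703204764, 0.0009105902354731863, 0.0004623686151787191, -3.097886392477204e-05, 0.0002968066736314434], 'tau': [-0.00019627761048468528, -49.358335733413696, -0.38250647485256195, -31.433143615722656, 0.012712990574073046, 0.011395581532269716, -1.5839598859201942e-05], 'position': [270.5864254680942, -590.4482342073012, 249.2023944761036], 'ee_rot': [0.9769905188836076, 0.21328054339887792, -0.00025431146099619175, -0.0009333513269421294], 'force': [0.1318884290729958, 0.048012551463026874, 0.5107942244661982], 'wrist_torque': [-0.005784905735928775, -0.015353177284031528, -0.03378325783658469], 'finger_gap': 85.56856972718161} 19.0
scene [[537.02410703   0.         316.54841332]
 [  0.         537.02410703 239.32346394]
 [  0.           0.           1.        ]] -0.12505916764766126 [[-0.42043425  0.90731971 -0.00244512]
 [ 0.68850458  0.31728214 -0.6521453 ]
 [-0.59092849 -0.2758677  -0.75809005]] [ 217.68810597 -262.38279877 1723.24057605]
top [[461.00836529   0.         319.17381517]
 [  0.         461.00836529 235.81240935]
 [  0.           0.           1.        ]] -0.08894359400872488 [[ 0.01133298 -0.99984911 -0.01316485]
 [-0.9980608  -0.01050488 -0.06135375]
 [ 0.06120619  0.01383464 -0.99802926]] [ -25.6723331   482.91293192 1169.27979099]
```

View pics/scene0.png

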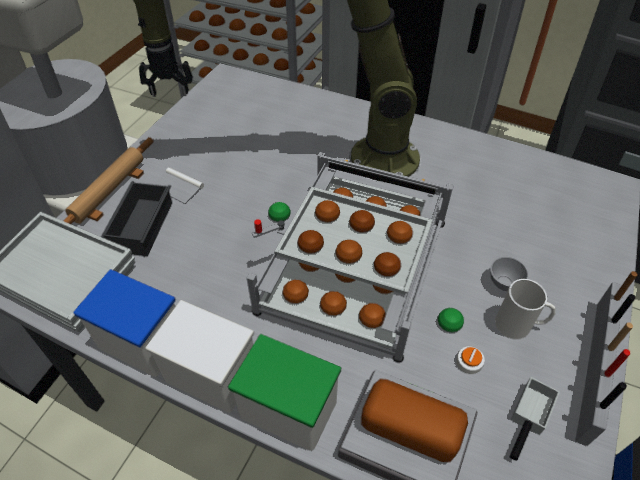

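View pics/top0.png

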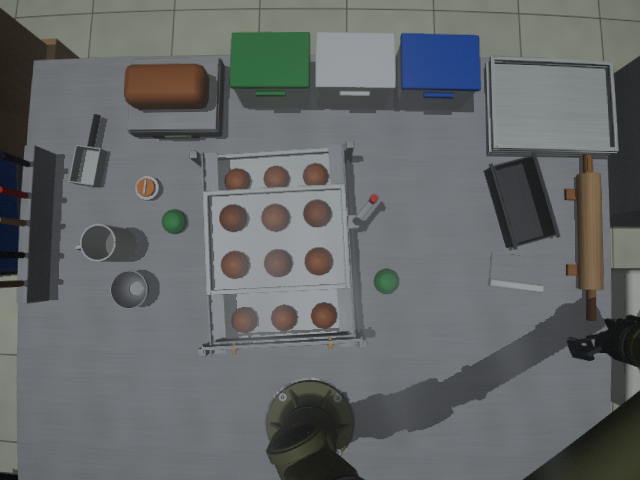

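The scene shows the pan on the rack at about top (277,240) with its far lip along row ~187. The red knob is at top (374,199) and scene (258,226), with the keeper swung outward. Two green look-alike rolls lie on the bench at top (174,221) and (386,281). The six brown rolls in the pan are the ones meant. I'll zoom in to measure.

```bash
cat > h.py <<'E'
import numpy as np, cv2
from plant import r, optics
def ray(c,u,v):
    K=c["camera_matrix"]; p=cv2.undistortPoints(np.array([[[u,v]]],float),K,np.array([c["k1"],0,0,0,0.]))[0,0] 
    R=np.array(c["R"]);t=np.array(c["t"]); return -R.T@t, R.T@np.array([p[0],p[1],1])
def at(c,u,v,z):
    o,d=ray(c,u,v); return o+d*(z-o[2])/d[2]
def proj(c,X):
    R=np.array(c["R"]);t=np.array(c["t"]); q=(R@np.array(X)+t)
    return cv2.projectPoints(np.array([q],float),np.zeros(3),np.zeros(3),c["camera_matrix"],np.array([c["k1"],0,0,0,0.]))[0][0,0]
E
python3 - <<'E'
import cv2
a=cv2.imread("pics/top0.png")[130:360,185:400]
b=cv2.resize(a,None,fx=2.6,fy=2.6,interpolation=cv2.INTER_CUBIC); cv2.imwrite("pics/c1.png",b)
a=cv2.imread("pics/scene0.png")[150:360,240:460]
b=cv2.resize(a,None,fx=2.8,fy=2.8,interpolation=cv2.INTER_CUBIC); cv2.imwrite("pics/c2.png",b)
E
```

```text
(no output)
```

View pics/c1.png

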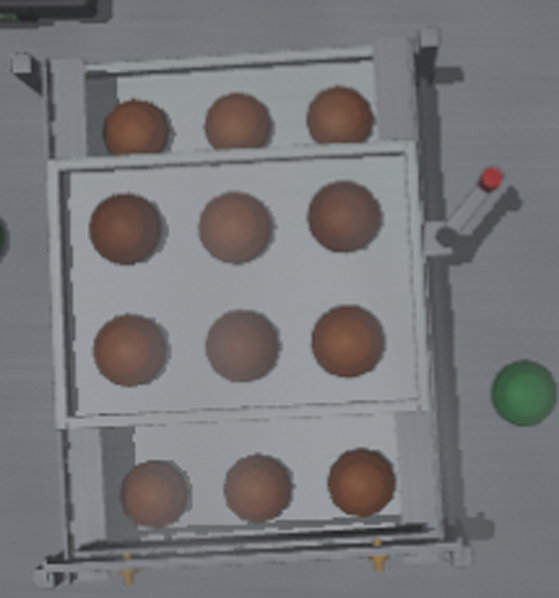

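View pics/c2.png

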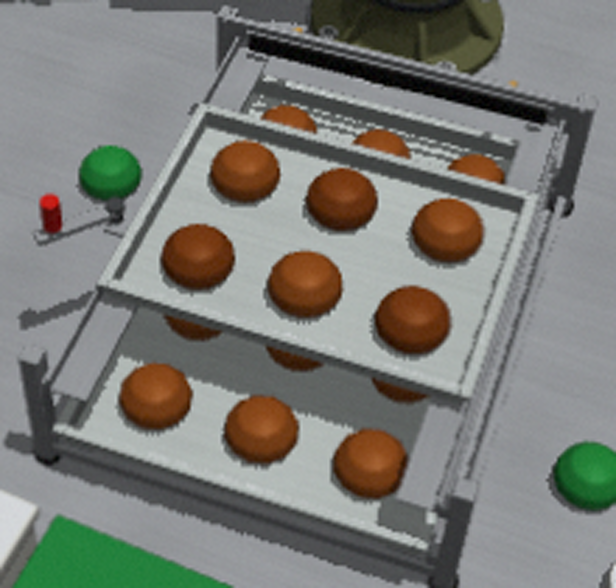

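```bash
cat > m.py <<'E'
from h import *
c=optics.read_camera("top"); s=optics.read_camera("scene")
def T(x,y,z,n):
    print(n,at(c,185+x/2.6-.3,130+y/2.6-.3,z).round(1))
def S(x,y,z,n):
    print(' S',n,at(s,240+x/2.8-.3,150+y/2.8-.3,z).round(1))
for a in [(22,64,150,'postFL'),(430,38,150,'postFR'),(45,574,150,'postNL'),(461,553,150,'postNR'),
 (49,161,145,'panFL'),(416,141,145,'panFR'),(429,408,145,'panNR'),(57,427,145,'panNL'),(491,179,182,'knobtop'),(441,237,146,'pivot'),(443,531,145,'plateR'),(78,545,145,'plateL')]: T(*a)
for a in [(33,355,150,'postFR'),(455,495,150,'postFL'),(590,103,150,'postNL'),(229,15,150,'postNR'),
 (100,286,145,'panFR'),(470,397,145,'panFL'),(200,107,145,'panNR'),(537,197,145,'panNL'),(51,200,182,'knobtop'),(116,208,150,'pivot'),(251,41,150,'plateR'),(546,117,150,'plateL')]: S(*a)
E
python3 m.py
```

```text
postFL [662.  273.5 150. ]
postFR [687.3 -91.3 150. ]
postNL [211.  241.1 150. ]
postNR [ 235.4 -121.5  150. ]
panFL [575.1 247.4 145. ]
panFR [595.5 -79.6 145. ]
panNR [360.3 -92.8 145. ]
panNL [339.1 234.  145. ]
knobtop [ 556.9 -142.3  182. ]
pivot [ 510.2 -102.2  146. ]
plateR [ 253.5 -106.   145. ]
plateL [236.1 213.5 145. ]
 S postFR [686.4 -85.8 150. ]
 S postFL [668.3 271.8 150. ]
 S postNL [203.7 248.7 150. ]
 S postNR [ 232.9 -116.3  150. ]
 S panFR [595.1 -72.1 145. ]
 S panFL [573.1 252.2 145. ]
 S panNR [360.8 -88.2 145. ]
 S panNL [338.5 237.2 145. ]
 S knobtop [ 553.7 -139.1  182. ]
 S pivot [513.3 -98.7 150. ]
 S plateR [259.6 -80.3 150. ]
 S plateL [240.3 215.7 150. ]
```

The views agree within about 6 mm:
- Rack yaw is about 0.064.
- The far-lip middle is about (585, 87) at z 145.
- The pivot is about (511, -100), so the stop origin is about (482, 82) and the pull is about 95–105 mm.

I'll turn square, shut the fingers and travel high.

```bash
python3 -m pendant '[1,0,0,0,0.122, 1,0,0,0,0.122, 1,0,0,0,0.122, 1,0.0196,-0.0328,0,0, 1,0.0196,-0.0328,0,0, 1,0.0196,-0.0328,0,0, 1,0.0196,-0.0328,0,0, 1,0.0196,-0.0328,0,0]'
python3 -m pendant '[1,0.0196,-0.0328,0,0, 1,0.0196,-0.0328,0,0, 1,0.0196,-0.0328,0,0, 1,0.0196,-0.0328,0,0, 1,0.0196,-0.0328,0,0, 1,0.0196,-0.0328,0,0, 1,0.0196,-0.0328,0,0, 1,0.0196,-0.0328,0,0]'
```

```text
time: 0.87
position: [358.7, -419.2, 250.2]
ee_rot: [0.999, 0.032, -0.0, 0.0]
force: [0.6, 0.2, 0.6]
finger_gap: -0.1
time: 1.53
position: [498.3, -147.4, 250.4]
ee_rot: [0.999, 0.032, 0.0, 0.0]
force: [0.7, 0.2, 0.8]
finger_gap: 0.4
```

```bash
python3 -m pendant '[1,0.0196,-0.0328,0,0, 1,0.0196,-0.0328,0,0, 1,0.0196,-0.0328,0,0, 1,0.0196,-0.0328,0,0, 1,0.0196,-0.0328,0,0, 1,0.0196,-0.0328,0,0, 1,0.0196,-0.0328,0,0, 1,0,0,0,0]'
python3 -m pendant '[1,0,0,0.025,0, 1,0,0,0.025,0, 1,0,0,0,0]'
python3 - <<'E'
from h import *
a=optics.read_camera("top")["color"][130:300,190:390]; b=optics.read_camera("scene")["color"][150:380,240:470]
cv2.imwrite("pics/d1.png",np.hstack([cv2.resize(a,(400,480)),cv2.resize(b,(400,480))]))
E
```

```text
time: 2.2
position: [620.8, 98.7, 249.6]
ee_rot: [0.999, 0.037, 0.0, -0.004]
force: [-1.3, 0.3, 0.6]
finger_gap: 0.1
time: 2.45
position: [617.2, 88.0, 194.8]
ee_rot: [0.999, 0.032, -0.005, 0.0]
force: [-0.3, -0.7, -1.0]
finger_gap: -0.0
```

View pics/d1.png

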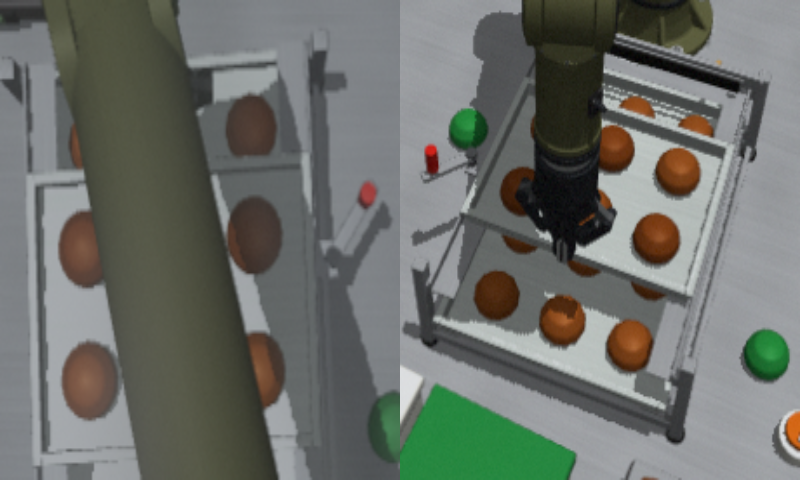

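The shut fingertips hang about 30 mm behind the middle of the far lip (right panel at 562,255), clear of the rolls. I'll go down behind the lip.

```bash
python3 -m pendant '[1,0,0,0.016,0, 1,0,0,0.016,0, 1,0,0,0.014,0, 1,0,0,0,0, 1,0,0,0,0]'
python3 -m pendant '[1,-0.005,0,0,0, 1,-0.005,0,0,0, 1,0,0,0,0]'
python3 -m pendant '[1,-0.003,0,0,0, 1,-0.003,0,0,0, 1,0,0,0,0]'
```

```text
time: 2.97
position: [620.2, 88.5, 154.7]
ee_rot: [0.999, 0.032, -0.0, 0.0]
force: [-1.1, 1.1, -0.1]
finger_gap: -0.2
time: 3.22
position: [609.7, 88.4, 155.4]
ee_rot: [0.999, 0.032, 0.0, 0.0]
force: [0.8, 0.8, -0.2]
finger_gap: 0.1
time: 3.47
position: [603.8, 87.7, 154.6]
ee_rot: [0.999, 0.032, 0.0, 0.0]
force: [-0.3, -0.0, -0.2]
finger_gap: 0.1
```

```bash
python3 -m pendant '[1,0,0,0.006,0, 1,-0.002,0,0,0, 1,-0.002,0,0,0, 1,0,0,0,0]'
python3 -m pendant '[1,-0.002,0,0,0, 1,-0.002,0,0,0, 1,0,0,0,0]'
python3 -m pendant '[1,-0.002,0,0,0, 1,-0.002,0,0,0, 1,0,0,0,0]'
python3 -m pendant '[1,-0.002,0,0,0, 1,-0.002,0,0,0, 1,0,0,0,0]'
```

```text
time: 3.8
position: [599.7, 87.5, 148.0]
ee_rot: [0.999, 0.032, -0.0, 0.0]
force: [0.2, 0.4, 0.1]
finger_gap: 0.0
time: 4.05
position: [596.0, 87.2, 148.4]
ee_rot: [0.999, 0.032, 0.0, 0.0]
force: [-0.5, -0.2, -0.3]
finger_gap: 0.1
time: 4.3
position: [592.6, 86.9, 148.5]
ee_rot: [0.999, 0.032, 0.001, 0.0]
force: [2.7, 0.1, -1.0]
finger_gap: -0.1
time: 4.55
position: [588.2, 86.6, 148.5]
ee_rot: [0.999, 0.032, 0.0, 0.0]
force: [3.6, -0.5, -0.4]
finger_gap: -0.3
```

Contact came at TCP x ≈ 593 with about 3 N of drag. I'll draw steadily, well short of the stop at first.

```bash
for i in 1; do :; done
python3 -m pendant '[1,-0.003,0,0,0, 1,-0.003,0,0,0, 1,-0.003,0,0,0, 1,-0.003,0,0,0, 1,-0.003,0,0,0, 1,-0.003,0,0,0, 1,-0.003,0,0,0, 1,-0.003,0,0,0]' | grep -E 'pos|for'
python3 -m pendant '[1,-0.003,0,0,0, 1,-0.003,0,0,0, 1,-0.003,0,0,0, 1,-0.003,0,0,0, 1,-0.003,0,0,0, 1,-0.003,0,0,0, 1,-0.003,0,0,0, 1,-0.003,0,0,0]' | grep -E 'pos|for'
python3 -m pendant '[1,-0.003,0,0,0, 1,-0.003,0,0,0, 1,-0.003,0,0,0, 1,-0.002,0,0,0, 1,-0.002,0,0,0, 1,-0.002,0,0,0, 1,-0.001,0,0,0, 1,0,0,0,0]' | grep -E 'pos|for'
python3 - <<'E'
from h import *
a=optics.read_camera("top")["color"][150:360,190:400]; b=optics.read_camera("scene")["color"][140:370,240:470]
cv2.imwrite("pics/d2.png",np.hstack([cv2.resize(a,(400,400)),cv2.resize(b,(400,400))]))
E
```

```text
position: [564.2, 85.2, 148.5]
force: [5.0, 0.7, 0.8]
position: [540.3, 83.7, 148.5]
force: [5.1, 1.4, 2.5]
position: [524.2, 82.6, 148.4]
force: [4.1, -0.0, 3.1]
```

View pics/d2.png

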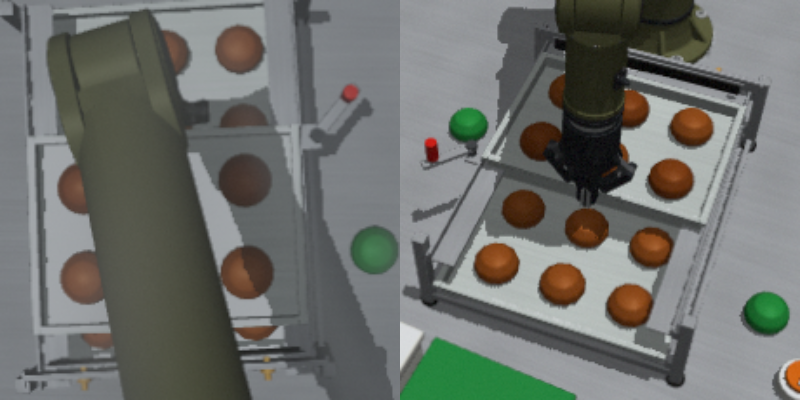

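The pan follows squarely with its rolls in place. Its near rim is about 25–30 mm from the stop bar, and the drag is about 4–5 N. I'll slow down now.

```bash

python3 -m pendant '[1,-0.002,0,0,0, 1,-0.002,0,0,0, 1,-0.002,0,0,0, 1,-0.002,0,0,0, 1,-0.002,0,0,0, 1,-0.002,0,0,0, 1,-0.001,0,0,0, 1,-0.001,0,0,0]' | grep -E 'pos|for'
python3 -m pendant '[1,-0.001,0,0,0, 1,-0.001,0,0,0, 1,-0.001,0,0,0, 1,0,0,0,0]' | grep -E 'pos|for'
python3 -m pendant '[1,-0.0005,0,0,0, 1,-0.0005,0,0,0, 1,-0.0005,0,0,0, 1,-0.0005,0,0,0]' | grep -E 'pos|for'
```

```text
position: [510.5, 81.7, 148.3]
force: [5.0, 0.4, 1.8]
position: [507.2, 81.5, 148.3]
force: [4.4, 0.7, 1.9]
position: [505.4, 81.4, 148.3]
force: [4.7, -0.5, 2.5]
```

```bash

python3 -m pendant '[1,-0.0005,0,0,0, 1,-0.0005,0,0,0, 1,-0.0005,0,0,0, 1,-0.0005,0,0,0]' | grep -E 'pos|for'
python3 -m pendant '[1,-0.0005,0,0,0, 1,-0.0005,0,0,0]' | grep -E 'pos|for'
```

```text
position: [503.3, 81.3, 148.3]
force: [4.9, -0.0, 1.0]
position: [502.3, 81.2, 148.2]
force: [4.8, 1.2, 1.6]
```

```bash

python3 -m pendant '[1,-0.0005,0,0,0, 1,-0.0005,0,0,0, 1,-0.0005,0,0,0]' | grep -E 'pos|for'
python3 -m pendant '[1,-0.0004,0,0,0, 1,-0.0004,0,0,0]' | grep -E 'pos|for'
```

```text
position: [500.9, 81.1, 148.3]
force: [4.2, 0.3, 1.5]
position: [500.1, 81.1, 148.3]
force: [5.3, 0.4, 1.7]
```

```bash

python3 -m pendant '[1,-0.0004,0,0,0, 1,-0.0004,0,0,0]' | grep -E 'pos|for'
```

```text
position: [499.3, 81.0, 148.3]
force: [4.6, 0.3, 2.0]
```

```bash

python3 -m pendant '[1,-0.0004,0,0,0, 1,-0.0004,0,0,0]' | grep -E 'pos|for'
```

```text
position: [498.5, 81.0, 148.3]
force: [4.1, -0.3, 1.6]
```

```bash
cat > ok.py <<'E'
from plant import r
import sys
s=r.sense(); print(s["position"][0].round(2), s["force"][0].round(2)); sys.exit(s["force"][0]>6.6)
E
python3 -m pendant '[1,-0.0004,0,0,0, 1,-0.0002,0,0,0]' >/dev/null; python3 ok.py &&
python3 -m pendant '[1,-0.0004,0,0,0, 1,-0.0002,0,0,0]' >/dev/null; python3 ok.py &&
python3 -m pendant '[1,-0.0004,0,0,0, 1,-0.0002,0,0,0]' >/dev/null; python3 ok.py &&
python3 -m pendant '[1,-0.0004,0,0,0, 1,-0.0002,0,0,0]' >/dev/null; python3 ok.py &&
python3 -m pendant '[1,-0.0004,0,0,0, 1,-0.0002,0,0,0]' >/dev/null; python3 ok.py
```

```text
497.87 4.59
497.87 4.59
497.87 4.59
497.87 4.59
497.87 4.59False
False
False
False
False
```

```bash
sed -i 's/sys.exit(\(.*\))$/sys.exit(int(\1))/' ok.py
python3 -m pendant '[1,-0.0004,0,0,0, 1,-0.0002,0,0,0]' >/dev/null; python3 ok.py &&
python3 -m pendant '[1,-0.0004,0,0,0, 1,-0.0002,0,0,0]' >/dev/null && python3 ok.py &&
python3 -m pendant '[1,-0.0004,0,0,0, 1,-0.0002,0,0,0]' >/dev/null && python3 ok.py &&
python3 -m pendant '[1,-0.0004,0,0,0, 1,-0.0002,0,0,0]' >/dev/null && python3 ok.py &&
python3 -m pendant '[1,-0.0004,0,0,0, 1,-0.0002,0,0,0]' >/dev/null && python3 ok.py&&
python3 -m pendant '[1,-0.0004,0,0,0, 1,-0.0002,0,0,0]' >/dev/null && python3 ok.py &&
python3 -m pendant '[1,-0.0004,0,0,0, 1,-0.0002,0,0,0]' >/dev/null && python3 ok.py &&
python3 -m pendant '[1,-0.0004,0,0,0, 1,-0.0002,0,0,0]' >/dev/null && python3 ok.py &&
python3 -m pendant '[1,-0.0004,0,0,0, 1,-0.0002,0,0,0]' >/dev/null && python3 ok.py
```

```text
497.52 5.25
497.29 6.48
496.88 7.25
```

The force is rising past the drag level, so the pan is on the stop at TCP x ≈ 497. I'll build up to about 10 N.

```bash
sed -i 's/6.6/9.2/' ok.py
python3 -m pendant '[1,0,0,0,0]' >/dev/null; python3 ok.py && 
python3 -m pendant '[1,-0.0003,0,0,0, 1,0,0,0,0]' >/dev/null && python3 ok.py &&
python3 -m pendant '[1,-0.0003,0,0,0, 1,0,0,0,0]' >/dev/null && python3 ok.py && 
python3 -m pendant '[1,-0.0003,0,0,0, 1,0,0,0,0]' >/dev/null && python3 ok.py
```

```text
496.84 6.89
496.64 6.5
496.43 7.15
496.19 7.66
```

```bash

python3 -m pendant '[1,-0.0003,0,0,0, 1,0,0,0,0]' >/dev/null && python3 ok.py && 
python3 -m pendant '[1,-0.0003,0,0,0, 1,0,0,0,0]' >/dev/null && python3 ok.py &&
python3 -m pendant '[1,-0.0003,0,0,0, 1,0,0,0,0]' >/dev/null && python3 ok.py && 
python3 -m pendant '[1,-0.0003,0,0,0, 1,0,0,0,0]' >/dev/null && python3 ok.py
```

```text
495.97 8.21
495.74 7.56
495.49 7.98
495.28 9.6
```

```bash

python3 -m pendant '[1,0,0,0,0, 1,0,0,0,0]' >/dev/null && python3 ok.py
python3 - <<'E'
from h import *
s=r.sense(); print(s["time"],s["force"].round(2),s["wrist_torque"].round(2),s["position"].round(2))
a=optics.read_camera("top")["color"][185:360,190:390]; b=optics.read_camera("scene")["color"][140:320,265:465]
print(r.sense()["force"].round(2))
cv2.imwrite("pics/d3.png",np.hstack([cv2.resize(a,(400,350),interpolation=2),cv2.resize(b,(400,350),interpolation=2)]))
E
```

```text
495.29 8.95
11.3167 [ 8.95  4.18 -2.12] [ 0.88 -1.92 -0.04] [495.29  82.58 148.37]
[ 8.15  4.1  -2.79]
```

View pics/d3.png

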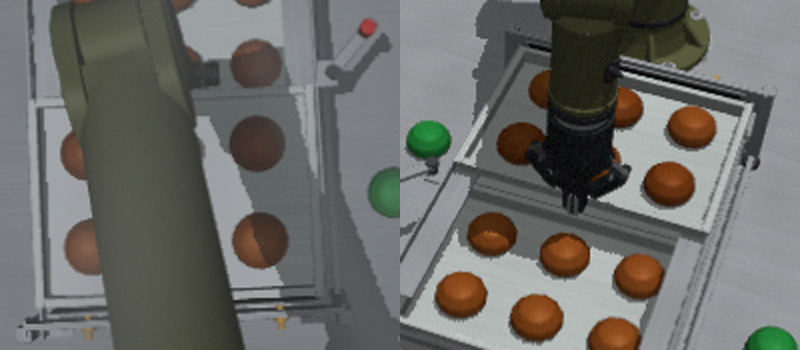

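The lateral force has grown to 4 N, and the pan may be yawed or one-sided on the stop. I'll look closer at the near and far rims.

```bash
python3 - <<'E'
from h import *
c=optics.read_camera("top")["color"]; cv2.imwrite("pics/t3.png",c)
f=lambda a:cv2.resize(a,None,fx=4,fy=4,interpolation=cv2.INTER_CUBIC)
o=np.vstack([f(c[220:260,185:385]),f(c[310:355,185:385])]); o=np.clip(o*1.6,0,255).astype(np.uint8)
cv2.imwrite("pics/d4.png",o)
E
```

```text
(no output)
```

View pics/d4.png

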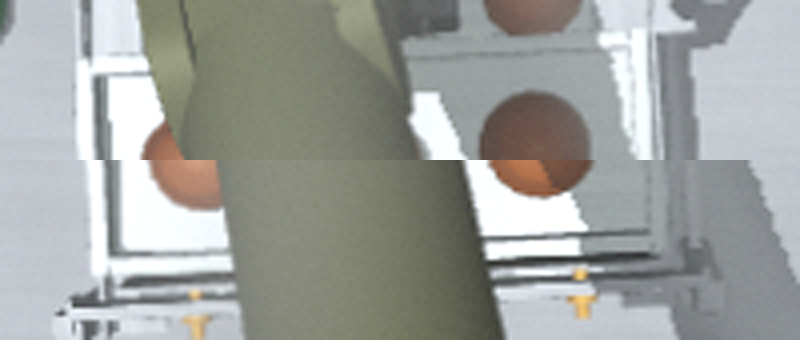

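The right corner bears on the plate (at about 570,257), while the left still shows a gap of a few mm (at about 150,279). So the pan is yawed and pivoting on its right corner, which also explains the sideways force. I'll re-hook 55 mm further left to square it.

```bash
sed -i 's/9.2/8.5/' ok.py; python3 -m pendant '[1,0.004,0,0,0, 1,0.006,0,0,0, 1,0,-0.02,0,0, 1,0,-0.02,0,0, 1,0,-0.015,0,0, 1,0,0,0,0]' |grep -E 'pos|for'
python3 -m pendant '[1,-0.003,0,0,0, 1,-0.002,0,0,0, 1,0,0,0,0]' >/dev/null && python3 ok.py &&
python3 -m pendant '[1,-0.001,0,0,0, 1,-0.001,0,0,0, 1,0,0,0,0]' >/dev/null && python3 ok.py &&
python3 -m pendant '[1,-0.0005,0,0,0, 1,-0.0005,0,0,0]' >/dev/null && python3 ok.py &&
python3 -m pendant '[1,-0.0005,0,0,0, 1,-0.0005,0,0,0]' >/dev/null && python3 ok.py &&
python3 -m pendant '[1,-0.0005,0,0,0, 1,0,0,0,0]' >/dev/null && python3 ok.py &&
python3 -m pendant '[1,-0.0005,0,0,0, 1,0,0,0,0]' >/dev/null && python3 ok.py &&
python3 -m pendant '[1,-0.0005,0,0,0, 1,0,0,0,0]' >/dev/null && python3 ok.py &&
python3 -m pendant '[1,-0.0005,0,0,0, 1,0,0,0,0]' >/dev/null && python3 ok.py; python3 -c "
from plant import r;s=r.sense();print(s['time'],s['force'].round(2),s['position'].round(2))"
```

```text
position: [498.5, 139.6, 147.5]
force: [-1.1, -0.0, -0.7]
494.75 0.05
493.42 0.76
492.6 -0.3
492.04 2.59
491.8 3.32
491.13 4.45
490.49 5.67
490.33 5.63
13.4667 [ 5.63  2.99 -2.77] [490.33 136.21 148.56]
```

```bash

python3 -m pendant '[1,-0.0005,0,0,0, 1,0,0,0,0]' >/dev/null && python3 ok.py &&
python3 -m pendant '[1,-0.0005,0,0,0, 1,0,0,0,0]' >/dev/null && python3 ok.py &&
python3 -m pendant '[1,-0.0005,0,0,0, 1,0,0,0,0]' >/dev/null && python3 ok.py &&
python3 -m pendant '[1,-0.0005,0,0,0, 1,0,0,0,0]' >/dev/null && python3 ok.py &&
python3 -m pendant '[1,-0.0005,0,0,0, 1,0,0,0,0]' >/dev/null && python3 ok.py &&
python3 -m pendant '[1,-0.0005,0,0,0, 1,0,0,0,0]' >/dev/null && python3 ok.py; python3 -c "
from plant import r;s=r.sense();print(s['time'],s['force'].round(2),s['position'].round(2))"
```

```text
490.3 6.13
490.26 7.77
490.25 8.92
13.9667 [ 8.92  2.98 -4.53] [490.25 136.19 148.97]
```

The position is now stuck and the force rises steeply, so both sides bear. I'll hold.

```bash

python3 -m pendant '[1,0,0,0,0, 1,0,0,0,0, 1,0,0,0,0, 1,0,0,0,0]' |grep -E 'pos|for'
python3 -m pendant '[1,0,0,0,0, 1,0,0,0,0, 1,0,0,0,0, 1,0,0,0,0]' |grep -E 'pos|for'
python3 - <<'E'
from h import *
c=optics.read_camera("top")["color"]; cv2.imwrite("pics/t4.png",c)
f=lambda a:cv2.resize(a,None,fx=4,fy=4,interpolation=cv2.INTER_CUBIC)
o=np.vstack([f(c[220:260,185:385]),f(c[310:355,185:385])]); o=np.clip(o*1.6,0,255).astype(np.uint8)
cv2.imwrite("pics/d5.png",o)
E
```

```text
position: [490.2, 136.2, 148.9]
force: [9.3, 2.7, -4.6]
position: [490.2, 136.2, 148.9]
force: [8.3, 2.9, -4.8]
```

View pics/d5.png

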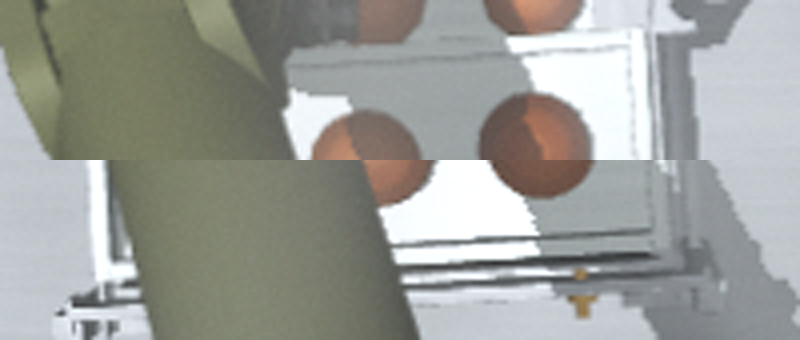

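The hold ran about 1 s at 8.3–9.3 N normal, and the near rim now lies parallel to the plate. I'll unload, retract upwards and clear the view to verify.

```bash

python3 -m pendant '[1,0,0,0,0, 1,0.001,0,0,0, 1,0.002,0,0,0, 1,0.004,0,0,0, 1,0.008,0,0,0, 1,0.01,0,0,0, 1,0,0,0,0, 1,0,0,-0.03,0]' |grep -E 'pos|for'
python3 -m pendant '[1,0,0,-0.03,0, 1,0,0,-0.035,0, 1,0.0045,0.039,0,0, 1,0.0045,0.039,0,0, 1,0.0045,0.039,0,0, 1,0.0045,0.039,0,0, 1,0.0045,0.039,0,0, 1,0.0045,0.039,0,0]' |grep -E 'pos|for'
python3 -m pendant '[1,0.0045,0.039,0,0, 1,0.0045,0.039,0,0, 1,0.0045,0.039,0,0, 1,0.0045,0.039,0,0, 1,0,0,0,0, 1,0,0,0,0]' |grep -E 'tim|pos|for'
python3 - <<'E'
from h import *
c=optics.read_camera("top")["color"]; cv2.imwrite("pics/t5.png",c); s=optics.read_camera("scene")["color"]; cv2.imwrite("pics/s5.png",s)
f=lambda a,k:cv2.resize(a,None,fx=k,fy=k,interpolation=cv2.INTER_CUBIC)
o=np.vstack([f(c[190:360,190:400],3.4)]); o=np.clip(o*1.4,0,255).astype(np.uint8)
cv2.imwrite("pics/d6.png",o)
E
```

```text
position: [509.9, 135.6, 173.2]
force: [0.1, -1.0, -0.8]
position: [554.8, -96.8, 243.2]
force: [0.8, 0.4, 0.1]
time: 16.52
position: [581.8, -253.0, 241.9]
force: [-0.2, 0.2, -0.1]
```

View pics/d6.png

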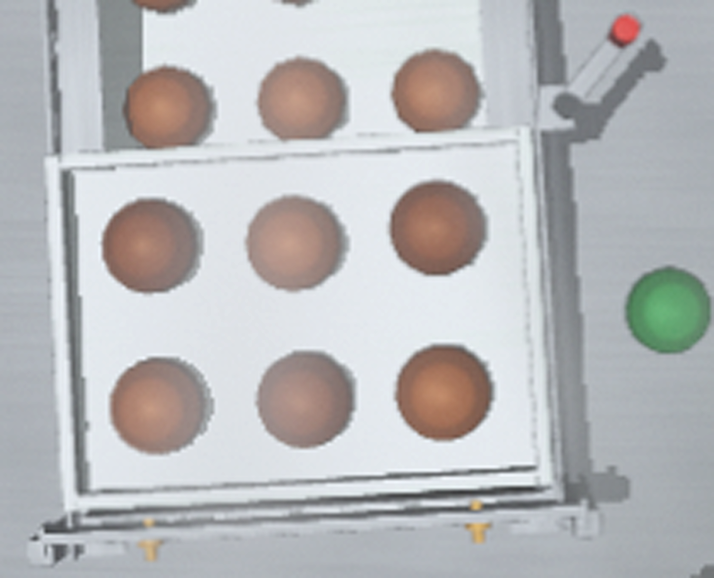

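```bash
python3 - <<'E'
from h import *
c=optics.read_camera("top")
P=lambda x,y,z:at(c,190+x/3.4-.35,190+y/3.4-.35,z)
def yaw(a,b): d=a-b; return np.arctan2(-d[0],d[1]).round(4)
FL,FR,NL,NR=P(48,157,145),P(530,125,145),P(69,511,145),P(551,486,145)
for n,p in zip("FL FR NL NR".split(),(FL,FR,NL,NR)): print(n,p.round(1))
print("far",yaw(FL,FR),"near",yaw(NL,NR),"sideL",np.arctan2(*(FL-NL)[[1,0]]),"sideR",np.arctan2(*(FR-NR)[[1,0]]),"mid",(FL+FR)/2)
k=P(627,28,182);p=P(573,104,146);print("knob",k,"pivot",p,np.hypot(*(k-p)[:2]))
# fit lip/rail edges by subpixel gradient in undistorted image
K=c["camera_matrix"];R=np.array(c["R"]);t=np.array(c["t"])
g=cv2.cvtColor(c["color"],cv2.COLOR_BGR2GRAY).astype(float)
def edge(A,B,n=60):
    pts=[]
    for s in np.linspace(.08,.92,n):
        X=A+s*(B-A); best=[];
        xs=np.arange(-9,9.1,.5); v=[]
        for dx in xs:
            u=proj(c,X+[dx,0,0]).astype(np.float32); v.append(cv2.getRectSubPix(g.astype(np.float32),(1,1),(float(u[0]),float(u[1])))[0,0])
        d=np.abs(np.gradient(cv2.GaussianBlur(np.array(v)[None],(5,1),1)[0])); pts.append((X[1],X[0]+xs[d.argmax()],d.max()))
    pts=np.array(pts); m=np.ones(len(pts),bool)
    for _ in range(6):
        q=np.polyfit(pts[m,0],pts[m,1],1); e=np.abs(pts[:,1]-np.polyval(q,pts[:,0])); m=e<max(1.,2*np.median(e))
    return -q[0].round(4),m.sum(),e[m].mean().round(2)
print("far edge",edge(FR,FL),"near edge",edge(NR,NL))
print("bar",edge(P(590,503,150),P(45,532,150)))
E
```

```text
FL [472.3 243.9 145. ]
FR [497.3 -82.2 145. ]
NL [234.4 224.4 145. ]
NR [256.5 -98.3 145. ]
far 0.0765 near 0.0682 sideL 0.08157027268986371 sideR 0.06674664170879568 mid [484.83674075  80.82056341 145.        ]
knob [ 558.39452778 -143.4109629   182.        ] pivot [ 511.72525104 -111.0011477   146.        ] 56.81916501840983
far edge (np.float64(0.0897), np.int64(58), np.float64(3.87)) near edge (np.float64(0.0743), np.int64(51), np.float64(0.46))
bar (np.float64(0.0892), np.int64(44), np.float64(0.85))
```

The pan's yaw is about 0.073 (mean of edges) against about 0.069 for the rack posts, and the lip middle at x ≈ 485 falls in the expected 482–490. The rolls are in place. As a safe confirmation I'll pull again at the lip's centre: if the pan is square, the force should rise at once with no travel.

```bash

python3 -m pendant '[1,-0.0045,-0.0377,0,0, 1,-0.0045,-0.0377,0,0, 1,-0.0045,-0.0377,0,0, 1,-0.0045,-0.0377,0,0, 1,-0.0045,-0.0377,0,0, 1,-0.0045,-0.0377,0,0, 1,-0.0045,-0.0377,0,0, 1,-0.0045,-0.0377,0,0]' >/dev/null
python3 -m pendant '[1,-0.0045,-0.0377,0,0, 1,0,0,0,0, 1,0,0,0,0, 1,0,0,0,0]' |grep -E 'pos|for'
```

```text
position: [520.3, 87.3, 243.5]
force: [-0.5, -0.6, 0.1]
```

```bash

python3 -m pendant '[1,0,0.005,0.03,0, 1,0,0,0.03,0, 1,0,0,0.02,0, 1,0,0,0.014,0, 1,-0.008,0,0,0, 1,-0.008,0,0,0, 1,0,0,0,0, 1,0,0,0,0]' |grep -E 'pos|for'
python3 -m pendant '[1,-0.002,0,0,0, 1,-0.001,0,0,0, 1,0,0,0,0]' >/dev/null && python3 ok.py &&
python3 -m pendant '[1,-0.001,0,0,0, 1,-0.0005,0,0,0]' >/dev/null && python3 ok.py &&
python3 -m pendant '[1,-0.001,0,0,0, 1,-0.0005,0,0,0]' >/dev/null && python3 ok.py &&
python3 -m pendant '[1,-0.001,0,0,0, 1,-0.0005,0,0,0]' >/dev/null && python3 ok.py &&
python3 -m pendant '[1,-0.0006,0,0,0, 1,0,0,0,0]' >/dev/null && python3 ok.py &&
python3 -m pendant '[1,-0.0006,0,0,0, 1,0,0,0,0]' >/dev/null && python3 ok.py &&
python3 -m pendant '[1,-0.0006,0,0,0, 1,0,0,0,0]' >/dev/null && python3 ok.py &&
python3 -m pendant '[1,-0.0006,0,0,0, 1,0,0,0,0]' >/dev/null && python3 ok.py; python3 -c "
from plant import r;s=r.sense();print(s['time'],s['force'].round(2),s['position'].round(2))"
```

```text
position: [505.5, 80.3, 150.8]
force: [0.7, -0.3, 0.3]
502.33 -0.08
500.63 -0.34
498.98 -0.03
497.45 -0.11
496.9 -0.86
496.3 0.11
495.71 1.12
495.08 -0.84
19.75 [-0.84 -0.67  0.56] [495.08  80.07 149.26]
```

```bash

python3 -m pendant '[1,-0.0006,0,0,0, 1,0,0,0,0]' >/dev/null && python3 ok.py &&
python3 -m pendant '[1,-0.0006,0,0,0, 1,0,0,0,0]' >/dev/null && python3 ok.py &&
python3 -m pendant '[1,-0.0006,0,0,0, 1,0,0,0,0]' >/dev/null && python3 ok.py &&
python3 -m pendant '[1,-0.0006,0,0,0, 1,0,0,0,0]' >/dev/null && python3 ok.py &&
python3 -m pendant '[1,-0.0006,0,0,0, 1,0,0,0,0]' >/dev/null && python3 ok.py &&
python3 -m pendant '[1,-0.0006,0,0,0, 1,0,0,0,0]' >/dev/null && python3 ok.py; python3 -c "
from plant import r;s=r.sense();print(s['time'],s['force'].round(2),s['position'].round(2))"
```

```text
494.51 -0.62
494.4 1.59
494.36 4.48
494.31 7.18
494.3 7.82
494.28 8.99
20.75 [ 8.99  1.89 -4.4 ] [494.28  80.03 150.04]
```

There is an immediate steep rise at 494.4 with no travel: the pan is square on the stop. I'll hold for a second here too, then unload and go to the knob.

```bash

python3 -m pendant '[1,0,0,0,0, 1,0,0,0,0, 1,0,0,0,0, 1,0,0,0,0, 1,0,0,0,0, 1,0,0,0,0]' |grep -E 'pos|for'
python3 -m pendant '[1,0,0,0,0, 1,0,0,0,0, 1,0,0,0,0, 1,0,0,0,0, 1,0,0,0,0, 1,0,0,0,0]' |grep -E 'pos|for'
python3 -m pendant '[1,0.001,0,0,0, 1,0.001,0,0,0, 1,0.004,0,0,0, 1,0.009,0,0,0, 1,0.01,0,0,0, 1,0,0,-0.03,0, 1,0,0,-0.035,0, 1,0,0,-0.035,0]' |grep -E 'pos|for'
```

```text
position: [494.3, 80.0, 150.0]
force: [9.2, 0.3, -5.9]
position: [494.3, 80.0, 150.0]
force: [8.9, 0.8, -5.5]
position: [516.3, 81.3, 249.5]
force: [1.2, 0.0, 0.6]
```

```bash

python3 -m pendant '[1,0.0043,0.0373,0,0, 1,0.0043,0.0373,0,0, 1,0.0043,0.0373,0,0, 1,0.0043,0.0373,0,0, 0.5,0.0043,0.0373,0,0, 0.5,0.0043,0.0373,0,0, 0.5,0,0,0,0, 0.5,0,0,0,0]' |grep -E 'pos|for'
python3 -m pendant '[0.5,0,0,0,0.112, 0.5,0,0,0,0.112, 0.5,0,0,0,0.112, 0.5,0,0,0,0.112, 0.5,0,0,0,0.112, 0.5,0,0,0,0.112, 0.5,0,0,0,0.112, 0.5,0,0,0,0]'
python3 - <<'E'
from h import *
s=r.sense(); print(np.round(s["joints"],2)); q=s["ee_rot"]; print("psi",2*np.arctan2(q[1],q[0]))
b=optics.read_camera("scene")["color"]
hsv=cv2.cvtColor(b,cv2.COLOR_BGR2HSV); m=((hsv[...,0]<5)|(hsv[...,0]>174))&(hsv[...,1]>180)&(hsv[...,2]>60); m[:, :235]=0;m[:,290:]=0
ys,xs=np.nonzero(m); print(xs.min(),xs.max(),ys.min(),ys.max(),len(xs))
cv2.imwrite("pics/d7.png",cv2.resize(b[130:290,200:400],(800,640))[:600])
E
```

```text
position: [556.5, -143.6, 248.2]
force: [0.0, 0.3, 0.9]
time: 23.75
position: [556.9, -138.3, 249.1]
ee_rot: [0.936, -0.352, -0.0, -0.0]
force: [0.1, 0.4, 0.5]
finger_gap: 42.7
[ 0.51  0.18 -0.35  1.64  0.06  1.34 -2.14]
psi -0.7202966635350274
255 261 220 232 73
```

View pics/d7.png

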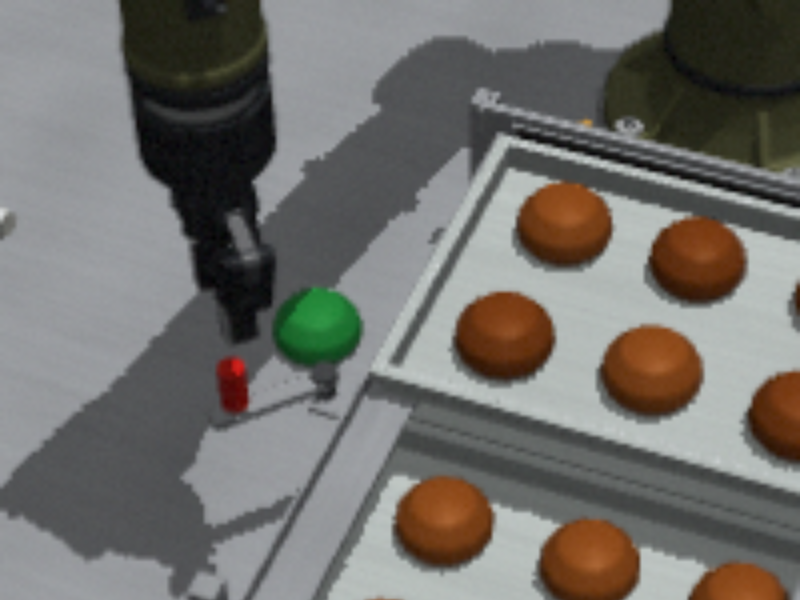

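```bash
python3 - <<'E'
from h import *
s=optics.read_camera("scene"); print(at(s,258,226,165).round(1), at(s,258.3,222,182).round(1))
p=r.sense()["position"]; print(p.round(1), proj(s,[p[0],p[1],p[2]-14]), proj(s,[556,-141,165]))
E
```

```text
[ 554.7 -140.   165. ] [ 555.8 -136.9  182. ]
[ 556.8 -138.8  249.2] [255.4773476  206.67607719] [257.375824   226.24605506]
```

The knob (crop 233,385) sits directly below the open fingers, estimated at (556,-140) against TCP (557,-139). I'll descend astride it.

```bash

python3 -m pendant '[0.5,0,0,0.025,0, 0.5,0,0,0.02,0, 0.5,0,0,0.01,0, 0.5,0,0,0.01,0, 0.5,0,0,0,0]' |grep -E 'pos|for'
python3 -m pendant '[0.5,0,0,0.008,0, 0.5,0,0,0.006,0, 0.5,0,0,0,0, 0.5,0,0,0,0]' |grep -E 'pos|for'
python3 -m pendant '[0.7,0,0,0,0, 0.75,0,0,0,0, 0.8,0,0,0,0, 1,0,0,0,0, 1,0,0,0,0, 1,0,0,0,0, 1,0,0,0,0]' |grep -E 'pos|for|gap'
```

```text
position: [555.6, -139.8, 182.3]
force: [-0.1, -0.5, -0.7]
position: [556.6, -140.3, 170.4]
force: [-0.2, 0.5, 0.2]
position: [556.8, -140.5, 171.0]
force: [-1.8, 0.4, 5.1]
finger_gap: 16.1
```

It has gripped the knob (gap 16 mm). I'll swing it round the arc.

```bash

python3 -m pendant '[1,-0.0003,-0.006,0,-0.1, 1,-0.0003,-0.006,0,-0.1, 1,-0.0003,-0.006,0,-0.1, 1,-0.0003,-0.006,0,-0.1, 1,0,0,0,0]' |grep -E 'pos|for|gap|rot'
python3 -m pendant '[1,-0.0003,-0.006,0,-0.1, 1,-0.0003,-0.006,0,-0.1, 1,-0.0003,-0.006,0,-0.1, 1,-0.0003,-0.006,0,-0.1, 1,0,0,0,0]' |grep -E 'pos|for|gap|rot'
```

```text
position: [567.5, -118.3, 171.0]
ee_rot: [0.988, -0.156, -0.001, 0.0]
force: [-6.7, 1.1, 9.5]
finger_gap: 16.0
position: [568.4, -95.2, 170.9]
ee_rot: [0.999, 0.042, -0.003, 0.0]
force: [-10.3, -0.6, 11.8]
finger_gap: 16.3
```

```bash

python3 -m pendant '[1,-0.002,0,-0.001,0, 1,-0.0003,-0.006,0,-0.1, 1,-0.0003,-0.006,0,-0.1, 1,-0.0003,-0.006,0,-0.1, 1,-0.0003,-0.006,0,-0.1, 1,0,0,0,0]' |grep -E 'pos|for|gap|rot'
python3 -m pendant '[1,-0.0003,-0.006,0,-0.1, 1,-0.0003,-0.006,0,-0.1, 1,-0.0003,-0.006,0,-0.1, 1,-0.0003,-0.006,0,-0.1, 1,0,0,0,0]' |grep -E 'pos|for|gap|rot'
```

```text
position: [560.3, -73.3, 171.0]
ee_rot: [0.971, 0.24, -0.003, 0.0]
force: [-7.2, -1.0, 6.0]
finger_gap: 16.5
position: [544.7, -56.4, 171.0]
ee_rot: [0.904, 0.427, -0.004, 0.0]
force: [-9.0, -4.5, 6.9]
finger_gap: 16.3
```

```bash

python3 -m pendant '[1,-0.0015,0,0,0, 1,-0.0003,-0.006,0,-0.1, 1,-0.0003,-0.006,0,-0.1, 1,-0.0003,-0.006,0,-0.1, 1,-0.0003,-0.006,0,-0.1, 1,0,0,0,0]' |grep -E 'pos|for|gap|rot'
python3 -m pendant '[1,-0.0003,-0.006,0,-0.1, 1,-0.0003,-0.006,0,-0.1, 1,0,0,0,0]' |grep -E 'pos|for|gap|rot'
```

```text
position: [523.3, -46.6, 171.0]
ee_rot: [0.802, 0.598, -0.003, 0.0]
force: [-6.2, -4.3, 4.9]
finger_gap: 15.9
position: [511.7, -44.9, 171.0]
ee_rot: [0.738, 0.675, -0.003, 0.0]
force: [-5.8, -5.2, 4.5]
finger_gap: 16.3
```

```bash

python3 -m pendant '[1,-0.0003,-0.006,0,-0.1, 1,0,0,0,0]' |grep -E 'pos|for|gap'
python3 -m pendant '[1,0,-0.002,0,0, 1,0,0,0,0]' |grep -E 'pos|for|gap'
python3 -m pendant '[1,0,-0.002,0,0, 1,0,0,0,0]' |grep -E 'pos|for|gap'
```

```text
position: [505.9, -45.0, 171.0]
force: [-6.2, -6.1, 4.7]
finger_gap: 16.1
position: [505.3, -45.0, 171.0]
force: [-1.3, -6.4, 2.2]
finger_gap: 16.5
position: [505.0, -45.1, 171.1]
force: [4.2, -6.2, -2.1]
finger_gap: 16.2
```

The keeper stopped dead at (505.0,-45), matching the predicted closed position (505.2,-43.5), with the force reversing as the stop bears. I'll push slightly more, then release and retract.

```bash

python3 -m pendant '[1,0,-0.001,0,0, 1,0,0,0,0, 1,0,0,0,0]' |grep -E 'pos|for|gap'
python3 -m pendant '[0.6,0,0.002,0,0, 0.6,0,0,0,0, 0.6,0,0,0,0, 0.6,0,0,0,0]' |grep -E 'pos|for|gap'
python3 -m pendant '[0.6,0,0,-0.01,0, 0.6,0,0,-0.02,0, 0.6,0,0,-0.03,0, 0.6,0,0,-0.03,0, 0.6,0.03,0.01,0,0, 0.6,0,0,0,0]' |grep -E 'tim|pos|for|gap'
```

```text
position: [505.0, -45.1, 171.1]
force: [6.6, -6.4, -3.6]
finger_gap: 16.1
position: [504.7, -41.3, 171.1]
force: [0.1, -0.0, -0.0]
finger_gap: 33.9
time: 29.27
position: [516.7, -6.1, 264.6]
force: [-0.2, 1.1, 0.4]
finger_gap: 34.4
```

Now I'll move clear to the right and check.

```bash

python3 -m pendant '[0.6,-0.04,0,0,0, 0.6,-0.04,0,0,0, 0.6,-0.04,0,0,0, 0.6,-0.04,0,0,0, 0.6,-0.04,0,0,0, 0.6,-0.04,0,0,0, 0.6,0,0,0,0, 0.6,0,0,0,0]' |grep -E 'tim|pos|for'
python3 - <<'E'
from h import *
c=optics.read_camera("top")["color"]; s=optics.read_camera("scene")["color"]
f=lambda a:cv2.resize(a,(400,380),interpolation=cv2.INTER_CUBIC)
cv2.imwrite("pics/d8.png",np.clip(np.hstack([f(c[190:360,200:379]),f(s[140:330,250:450])])*1.2,0,255).astype(np.uint8))
E
```

```text
time: 29.93
position: [515.9, -254.5, 261.0]
force: [-0.3, 0.3, 0.5]
```

View pics/d8.png

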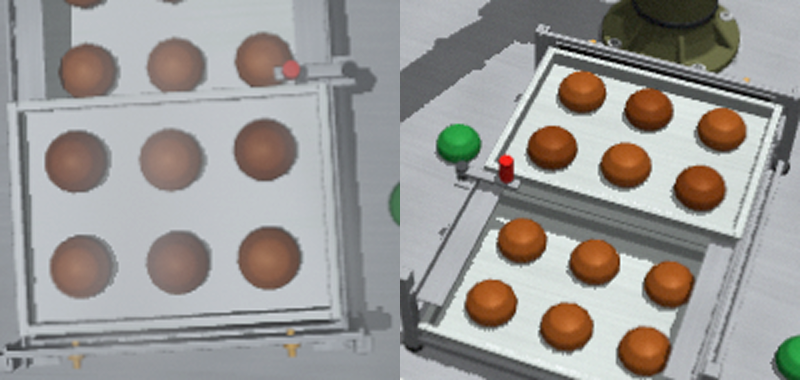

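The keeper lies closed, parallel to and just behind the far lip (knob at left panel 291,69). The pan is on the stop and the rolls are undisturbed. Handing in.

```bash
python3 -c "
from plant import finish_job; print(finish_job())"
```

```text
the job is handed in; nothing more can be done
None
```

The pan is home on the front stop, the keeper is closed behind it, and I handed the job in at about 30 s of the 67 s allowed. The hand-in gives no verdict.

- **Pan:** I drew it in by the far lip; drag was about 4–5 N. It first touched the stop with its right corner only and sat slightly crooked, so I hooked again 55 mm further left and squared it. I held about 9 N there for roughly a second, then repeated that at the middle of the lip. On the repeat the force rose steeply with no further travel.
- **Keeper:** I gripped the red knob and swung it round until it stopped dead at (505, -45) mm, against a predicted closed position of (505, -43.5). Then I let go and moved clear.
- **Last checks:** The last picture shows the keeper parallel to the far lip, the pan on the stop and all six rolls in their two rows. The force reading was near zero. I did not re-measure the jug, bowl, tin, scraper and timer at the end; no contact with them showed in the forces.
- **What disagreed:**
  - The pan's yaw from the images came out at about 0.07 rad, with single edges reading 0.067–0.090. The rack posts read about 0.069 in the top camera, but 0.05–0.08 in the scene camera.
  - The two cameras differed by up to about 7 mm on most points, and by about 26 mm at one end of the stop plate.
  - I therefore relied on the steep force rise more than the images for squareness.

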